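# Read two colours on the swatch stand

## Robot

A 6-joint arm with a two-finger parallel gripper is mounted at the origin on the work surface. World frame = base frame: x ahead of the robot, y to its left, z up, the work surface at z = 0. Lengths are in mm, angles in rad, forces in N, time in s.
With the tool pointing down it reaches from about 300 to 825 mm from the base axis. Payload 5.4 kg.
Tool frame: the origin (TCP) lies at the very end of the fingers, on their centre line; the grasp point (between the pads) lies 19 mm behind it (bot.tcp_to_grasp is the distance from the TCP to the grasp point, in mm); z points along the fingers, y is the direction in which the jaws open and shut (so a half turn about z gives the same grasp; the last joint's range is limited). The gripper opens to 92 mm and grips with 3 to 60 N. Pads are 20 mm wide; open, the fingers measure 128 mm over their backs; the gripper's body (75 mm by 189 mm) begins 69 mm behind the grasp point.
Start: joints at [1.132, 0.158, 1.597, -0, 1.386, -0.21], TCP at [130.427, 559.996, 214.601] pointing down, gripper open.
Joint ranges: [-2.91, 2.91], [-0.94, 2.29], [0.18, 2.7], [-1.29, 4.43], [0.17, 2.64], [-3, 3]. Speed limits (rad/s): [2.57, 2.57, 3.14, 3.14, 3.14, 3.14].

## Interface

Orientations are given as a rotation vector (axis times angle).
In Python, from cell import bot gives the robot as it stands. The module is installed in compiled form; this text tells all that it offers.
- The arm moves only by the tool drive_tool, never from a script. Its argument "rows" is a list of rows, each an object with "delta_pos": the shift along the tool's x, y, z in m, a list of three; "dr": the turn, a rotation vector about the tool's x, y, z in degrees, a list of three; "jaw": the finger opening in m, from 0 to 0.0919. A call has 1 to 8 rows; each row is the pose to reach, as a shift and turn from the pose commanded when the call began, along the tool's axes at that moment; what a row does not reach only later rows make up. A row lasts 1/8 s, in which the tool goes at most 62.5 mm and 10.7 degrees, less where a joint would pass 70% of its speed; a pose out of reach is approached as far as the arm can. A call with a gripper value outside its range is refused whole. The fingers move at their own pace and stop on an object; "grip_force" is the grip in N (left out, the last holds). Time passes only in rows, so rows that repeat a pose let the fingers close. It gives the time, the measured TCP pose, the force and the opening at its end, in the units of the state.
- bot.state(): the state, without advancing time (a new reading comes with each control period).
- bot.get_image(name): name is "scene" or "top"; returns (picture, depth): 400x640x3 uint8, red, green, blue; 400x640 float32, mm along the optical axis (not along the pixel's ray), 0 where there is no reading.
- bot.calibration(name): a dict with "intrinsics" (3x3 intrinsics, pixels), "cam_to_world" (4x4, takes a point from camera to world coordinates). Camera axes: x right, y up, looking along -z (the intrinsics and any distortion apply to the point x, -y, -z); pixel columns grow to the right and rows downward; lengths in mm; the calibration is good to about 2 mm. A picture is of the moment at which its call begins. calibration takes no time and is no camera call.
- bot.finish_job(): hands the job in, once; it reports no verdict.
The state is a dict: "time": time; "q": joint angles; "joint_velocities": joint speeds; "joint_efforts": joint torques, N m; "eef_pos": TCP position; "orientation": TCP orientation; "contact_force": force on the tool from outside, world axes, zero at the start; "torque": the same for the moment, N m; "finger_gap": opening from 0.0 (shut) to 1.0 (fully open).
Only numpy, scipy, OpenCV 4.12 (cv2) and the standard library are available. Lean on these libraries where they do the work, as an engineer would, in place of code of your own. Each camera call takes 0.05 s, during which the arm holds its last target.

## Task

Get the colour-reading stand going: push its open blue-fronted side drawer fully home, then slide the swatch board so that the tip of the red pointer stands inside the small ring on the yellow swatch, and keep it still there for one second while it is read. Then slide the board on until the tip stands inside the ring on the blue swatch, and leave it at rest there. Keep off the pointer and its post, and do not disturb the bottles, tubs, brush and scraper around the stand.

Things in the scene. Friction and masses are not known exactly. Their poses are not given: they have to be found in the camera images.
- station: Fixed grey base box of the stand, 310 mm along its x, 300 mm along its y, 50 mm high; origin on the table, its box spans x -110 to +200 mm and y -150 to +150 mm. Its x axis points away from the robot (yawed by up to 0.25 rad), its y axis to the left. The board's cross slides run along exactly these x and y axes.
- drawer (a joint): Travel of the drawer out of the base's left (+y) side, m: 0 is fully home against its stop, larger is farther out (at most 0.085). It slides with about 2 N of friction and stays where it is left.
- drawer_front (a point): Middle of the outer face of the drawer's blue front panel (150 mm along the station's x, 44 mm high, bottom 4 mm and top 48 mm above the table). The drawer goes home towards the station's -y. White trays behind it hold two reference tiles.
- carrier: Grey swatch board, 120 mm (x) by 160 mm (y), 8 mm thick, top 78 mm above the table, origin at the centre of its underside; orange finger well joined to its near edge. Slides only along the station's x (55 mm either way from x +30 mm) and y (100 mm either way from 0); about 2.5 N of friction on each axis holds it where left. Six 42 mm round swatches, each with a thin ring, 12 mm inside diameter.
- finger_well (a point): Centre of the floor of the orange square finger well that is fixed to the board, 125 mm towards -x from the board's centre. Inside 56 x 56 mm, walls 8 mm thick and 30 mm high; floor 78 mm and rim 108 mm above the table. Closed fingertips let down into it push the board any way by its walls.
- yellow_mark (a point): Centre of the ring on the yellow swatch, on the board's upper face, 28 mm +x and 50 mm -y of the board's centre. Its far row is yellow, red, green from -y to +y.
- blue_mark (a point): Centre of the ring on the blue swatch, on the board's upper face, 28 mm -x and 50 mm +y of the board's centre. Its near row is black, brown, blue from -y to +y.
- pointer_tip (a point): The lower tip of the fixed red pointer, a vertical pin 8 mm thick tapering to 3 mm, 85 mm long; tip 88 mm above the table, 10 mm over the board. It hangs from a level dark arm, 8 mm thick, 161 to 169 mm above the table, that runs 145 mm back (+x of the pointer) to the post.
- pointer: The pointer with its arm and fixed post; origin 38 mm straight below the pointer's tip, at the height of the base's deck (50 mm above the table). The post, 16 mm thick, stands 145 mm from there towards +x on the far deck, with its black head up to 178 mm above the table. Not to be touched.
- bottle_yellow: Yellow: a paint bottle 68 mm in diameter and 200 mm tall, standing upright; a bystander. Stands near the stand's far left.
- bottle_red: Red: a paint bottle 68 mm in diameter and 200 mm tall, standing upright; a bystander. Stands to the right of the stand.
- bottle_dark: Dark grey: a paint bottle 68 mm in diameter and 200 mm tall, standing upright; a bystander. Stands to the right of the stand.
- tub_white: White: a closed paint tub 110 mm in diameter and 64 mm tall; a bystander. Stands close by the right side of the stand.
- tub_red: Red with white lid: a closed paint tub 110 mm in diameter and 64 mm tall; a bystander. Stands to the left of the stand, beyond the drawer.
- brush: A red-handled paint brush lying flat on the table close in front of the stand, under 30 mm high; a bystander.
- scraper: A flat scraper with a wooden handle lying flat, under 30 mm high; a bystander.

How it is judged (in metres and radians):
On the way, in this order (a step that is already met when the one before it is completed fails the run):
1. the drawer is fully home (value of joint drawer below 0.003 m), for 0.2 s.
2. the yellow swatch's ring centre is within 6 mm of under the pointer tip, at rest, drawer still home (horizontal distance between yellow_mark and pointer_tip below 0.006 m and linear speed of carrier below 0.004 m/s and value of joint drawer below 0.003 m), for 0.8 s.
At the end, for the whole second after the job is handed in: The blue swatch's ring centre is within 6 mm, measured level, of the pointer tip; the board and all bystanders are at rest; the drawer is within 3 mm of fully home (horizontal distance between blue_mark and pointer_tip below 0.006 m and linear speed of carrier below 0.004 m/s and value of joint drawer below 0.003 m and linear speed of each of bottle_yellow, bottle_red, bottle_dark, tub_white, tub_red, brush, scraper below 0.01 m/s); the robot touches nothing.
It fails at once if the pointer or its post is touched with more than 1 N (contact force between pointer and anything else above 1 N).
It fails at once if a bystander is moved by more than 20 mm (distance of any of bottle_yellow, bottle_red, bottle_dark, tub_white, tub_red, brush, scraper from where it was at the start of the episode above 0.02 m).
It also fails if it takes over 59 s, if anything falls off the work surface, if the arm or the gripper's body presses on something with over 40 N, if the wrist force passes 120 N, or if a joint passes its speed limit or range.

## Working session

There is one attempt and no reset: what is moved stays moved. The work goes in short steps, Python scripts to look and compute and a tool call to move; the robot and the scene stay as the last step left them, time stands still between calls to the robot, and variables do not carry over. Pictures are saved under pics/ and viewed, and the job is handed in when it is done.

Besides the shell and the picture viewer there is one more tool, called after "Call:" as name(argument=value, ...), one argument or row to a line, values as JSON. drive_tool: Moves the arm, as the interface text tells. Its arguments: {"type":"object","properties":{"rows":{"type":"array"},"grip_force":{"type":"number"}},"required":["rows"]}

```bash
mkdir -p pics; cat > h.py <<'E'
import numpy as np, cv2
from cell import bot
def grab(tag):
    out={}
    for n in("scene","top"):
        p,d=bot.get_image(n); out[n]=(p,d)
        cv2.imwrite(f"pics/{tag}_{n}.png",p[:,:,::-1]); np.savez(f"pics/{tag}_{n}.npz",p=p,d=d)
    return out
def cal(n):
    c=bot.calibration(n); return np.array(c["intrinsics"]),np.array(c["cam_to_world"]),c
def ray(n,u,v):
    K,T,_=cal(n); a=np.linalg.inv(K)@np.array([u,v,1.]); dirc=np.array([a[0],-a[1],-1.])
    return T[:3,3],T[:3,:3]@dirc
def onplane(n,u,v,z):
    o,d=ray(n,u,v); s=(z-o[2])/d[2]; return o+s*d
def bydepth(n,u,v,dep):
    o,d=ray(n,u,v); return o+d*dep
def tri(u1,v1,u2,v2):
    o1,d1=ray("scene",u1,v1);o2,d2=ray("top",u2,v2)
    A=np.c_[d1,-d2]; s=np.linalg.lstsq(A,o2-o1,rcond=None)[0]
    a=o1+s[0]*d1;b=o2+s[1]*d2; return (a+b)/2,np.linalg.norm(a-b)
E
python3 - <<'E'
from h import *
grab("a")
for n in("scene","top"):
    print(n,bot.calibration(n))
print(bot.state())
E
```

```text
scene {'intrinsics': array([[503.47573265,   0.        , 322.92440305],
       [  0.        , 503.47573265, 205.2211722 ],
       [  0.        ,   0.        ,   1.        ]]), 'cam_to_world': array([[ 6.98370414e-01, -3.98683635e-01,  5.94415783e-01,
         1.39276880e+03],
       [ 7.15708626e-01,  3.96326989e-01, -5.75053111e-01,
        -8.16856921e+02],
       [-6.31875300e-03,  8.27028583e-01,  5.62124361e-01,
         8.72644156e+02],
       [ 0.00000000e+00,  0.00000000e+00,  0.00000000e+00,
         1.00000000e+00]])}
top {'intrinsics': array([[371.56207038,   0.        , 315.92329181],
       [  0.        , 371.56207038, 194.20501587],
       [  0.        ,   0.        ,   1.        ]]), 'cam_to_world': array([[-4.36880888e-03,  9.85165525e-01, -1.71551166e-01,
         3.62055214e+02],
       [-9.99987756e-01, -3.90533386e-03,  3.03906477e-03,
         2.92127918e+01],
       [ 2.32401726e-03,  1.71562342e-01,  9.85170524e-01,
         1.16180410e+03],
       [ 0.00000000e+00,  0.00000000e+00,  0.00000000e+00,
         1.00000000e+00]])}
{'time': 0.1, 'q': array([ 1.13186268e+00,  1.58939341e-01,  1.59806563e+00,  1.12986801e-05,
        1.38624059e+00, -2.10080599e-01]), 'joint_velocities': array([-0.00021919, -0.00098777, -0.00312157, -0.00151238, -0.00150051,
       -0.00033205]), 'joint_efforts': array([-3.69052141e-04, -3.86495984e+01, -3.22963178e+01,  7.03693391e-02,
        3.39362794e-02, -3.28473334e-05]), 'eef_pos': array([130.2089164 , 559.49102684, 213.76399967]), 'orientation': array([-3.58639332e-01, -3.12051262e+00,  2.45487912e-03]), 'contact_force': array([ 0.08324174, -0.26021161,  0.25382725]), 'torque': array([ 0.01203129, -0.02576638, -0.00466489]), 'finger_gap': 1.00069881733727}
```

View pics/a_scene.png

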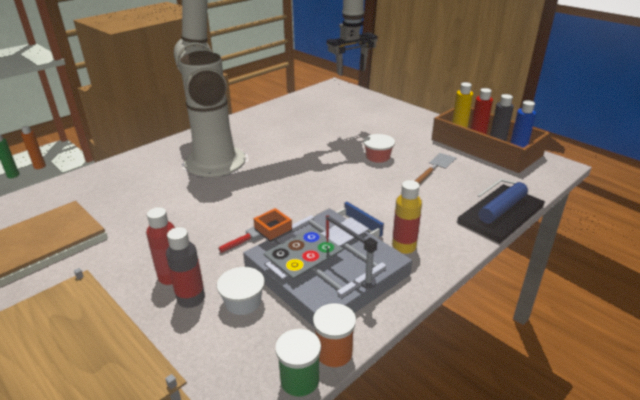

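View pics/a_top.png

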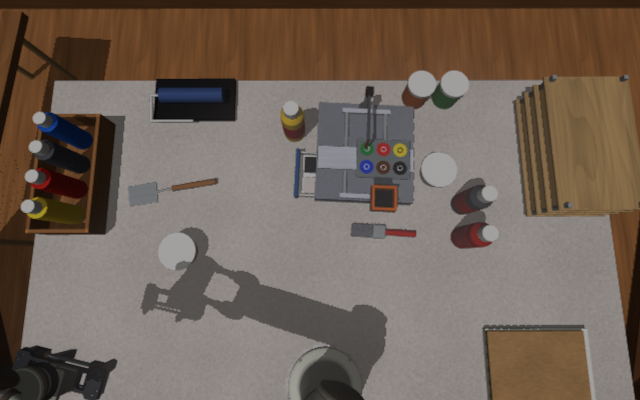

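The scene view shows the stand in the middle (pointer near 327,225; well at 273,222). The top view shows the board at about (383,158), the well at (384,197), the drawer front at (298,172) and the brush at (383,231). I'll zoom in on both views next.

```bash
python3 - <<'E'
import cv2
a=cv2.imread('pics/a_scene.png')[190:330,215:435]; cv2.imwrite('pics/z1.png',cv2.resize(a,None,fx=3.6,fy=3.6,interpolation=cv2.INTER_CUBIC))
a=cv2.imread('pics/a_top.png')[75:245,270:470]; cv2.imwrite('pics/z2.png',cv2.resize(a,None,fx=3.5,fy=3.5,interpolation=cv2.INTER_CUBIC))
E
```

```text
(no output)
```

View pics/z1.png

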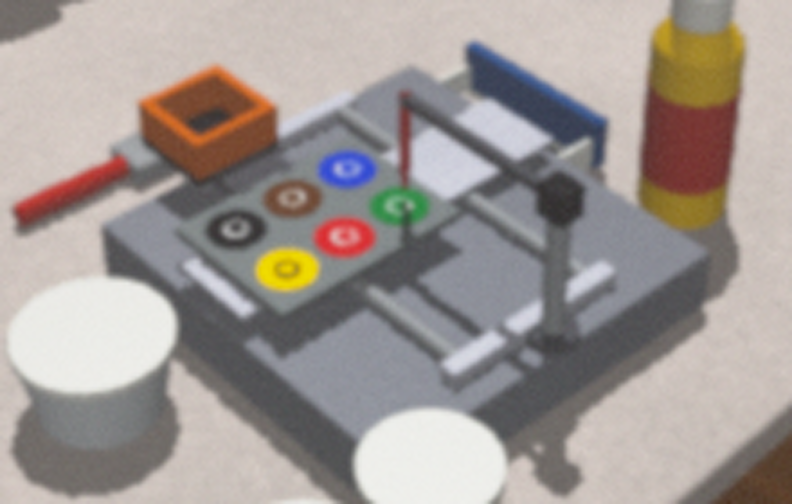

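View pics/z2.png

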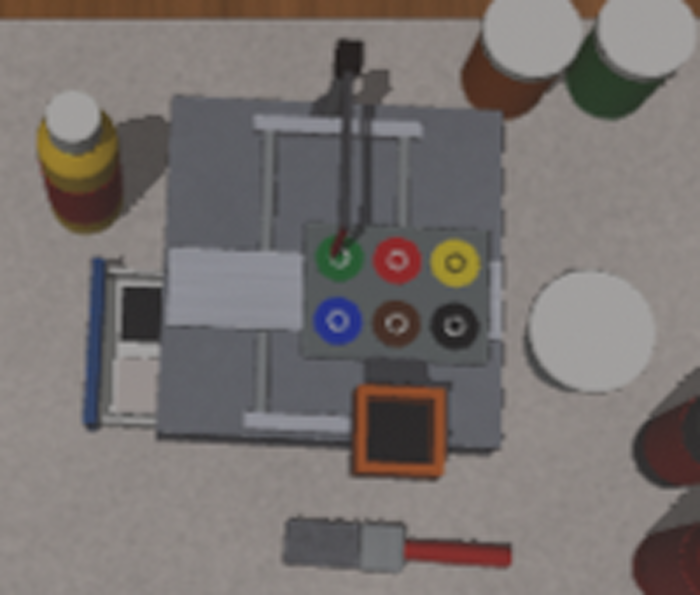

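The zooms show the tip over the green swatch. In the top view the rings are clear and the drawer is open to the left, about 40 px from the base. Now I'll measure.

```bash
cat > meas.py <<'E'
from h import *
def mask(p,c):
    hsv=cv2.cvtColor(p,cv2.COLOR_RGB2HSV); H,S,V=[hsv[:,:,i].astype(int) for i in range(3)]
    m={'yellow':(H>22)&(H<34)&(S>140)&(V>90),'red':((H<6)|(H>174))&(S>150)&(V>60),'green':(H>50)&(H<80)&(S>110),
       'blue':(H>108)&(H<128)&(S>110),'orange':(H>4)&(H<16)&(S>150)}[c]
    return m.astype(np.uint8)
ROI={'scene':(215,190,435,330),'top':(270,75,420,245)}
def blobs(n,p,c,amin=25):
    x0,y0,x1,y1=ROI[n]; m=np.zeros(p.shape[:2],np.uint8); m[y0:y1,x0:x1]=mask(p,c)[y0:y1,x0:x1]
    r=[]
    for k in cv2.findContours(m,cv2.RETR_EXTERNAL,cv2.CHAIN_APPROX_NONE)[0]:
        a=cv2.contourArea(k)
        if a<amin: continue
        e=cv2.fitEllipse(k) if len(k)>5 else ((0,0),(0,0),0)
        M=cv2.moments(k)
        r.append((round(a),np.round((M['m10']/M['m00'],M['m01']/M['m00']),2),np.round(e[0],2),cv2.boundingRect(k)))
    return r
if __name__=="__main__":
    import sys
    t=sys.argv[1]
    for n in('scene','top'):
        p=np.load(f'pics/{t}_{n}.npz')['p']
        for c in('yellow','red','green','blue','orange'):
            for b in blobs(n,p,c):
                print(n,c,b, np.round(onplane(n,*b[1],78),1))
E
python3 meas.py a
```

```text
scene yellow (138, array([294.26, 264.46]), array([294.27, 264.46]), (286, 259, 17, 12)) [ 684.7 -228.9   78. ]
scene yellow (52, array([404.99, 248.45]), array([404.91, 248.15]), (395, 245, 20, 8)) [833.5   7.3  78. ]
scene yellow (140, array([409.15, 204.72]), array([408.59, 205.65]), (397, 196, 24, 21)) [721.3 169.4  78. ]
scene red (109, array([310.29, 255.44]), array([310.3 , 255.44]), (303, 251, 16, 10)) [ 687.3 -178.7   78. ]
scene red (83, array([234.68, 241.77]), array([235.23, 241.52]), (220, 234, 30, 16)) [ 512.6 -278.4   78. ]
scene green (48, array([325.42, 246.87]), array([325.49, 246.86]), (318, 243, 16, 9)) [ 689.6 -129.    78. ]
scene blue (110, array([310.98, 236.59]), array([310.98, 236.57]), (303, 232, 17, 10)) [ 633.6 -126.    78. ]
scene blue (42, array([363.53, 213.33]), array([363.71, 213.46]), (346, 203, 36, 22)) [659.2  47.4  78. ]
scene orange (568, array([273.17, 222.22]), array([272.86, 222.32]), (254, 209, 37, 29)) [ 516.5 -155.    78. ]
top yellow (116, array([399.59, 149.77]), array([399.59, 149.77]), (393, 144, 14, 13)) [ 686.2 -227.9   78. ]
top red (79, array([400.76, 232.93]), array([401.  , 232.95]), (386, 231, 30, 5)) [ 435.4 -220.5   78. ]
top red (110, array([383.11, 148.8 ]), array([383.12, 148.81]), (377, 143, 13, 13)) [ 689.5 -178.1   78. ]
top green (44, array([366.27, 149.76]), array([366.51, 148.09]), (361, 143, 12, 12)) [ 686.6 -127.    78. ]
top blue (130, array([366.07, 166.21]), array([366.08, 166.22]), (360, 160, 14, 14)) [ 635.5 -125.    78. ]
top blue (52, array([296.51, 171.59]), array([296.51, 171.52]), (295, 149, 4, 47)) [619.7  83.7  78. ]
top orange (568, array([383.96, 197.53]), array([383.9 , 197.58]), (372, 185, 25, 26)) [ 540.  -175.3   78. ]
```

```bash
python3 - <<'E'
import cv2
a=cv2.imread('pics/a_scene.png')[205:265,300:350]; a=cv2.resize(a,None,fx=9,fy=9,interpolation=cv2.INTER_NEAREST)
b=cv2.imread('pics/a_top.png')[125:175,350:382]; b=cv2.resize(b,None,fx=10.8,fy=10.8,interpolation=cv2.INTER_NEAREST)
b=b[:540]
import numpy as np
cv2.imwrite('pics/z3.png',np.hstack([a,b]))
E
```

```text
(no output)
```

View pics/z3.png

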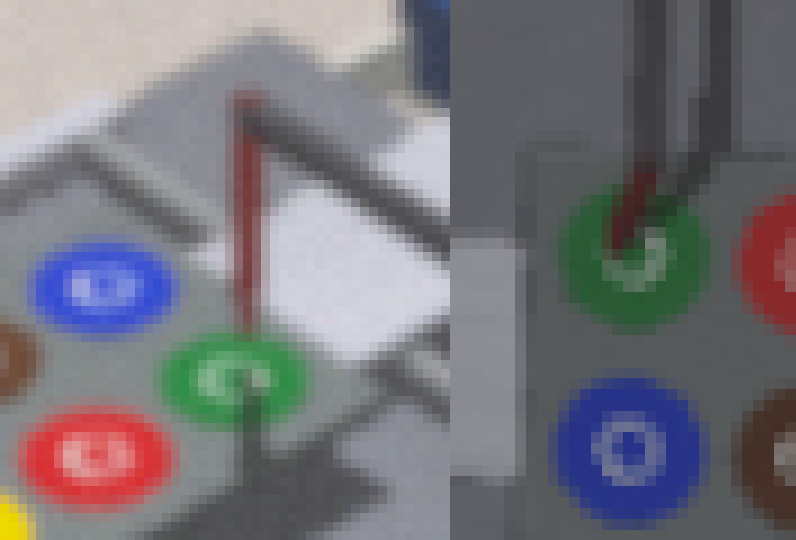

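```bash
python3 - <<'E'
from h import *
s=(326.95,242.2);t=(365.2,147.8)
print(tri(*s,*t),onplane('scene',*s,88),onplane('top',*t,88))
# pin top
print('pintop',onplane('scene',300+247/9-.5,205+97/9-.5,173),onplane('top',350+197/10.8-.5,125+165/10.8-.5,173))
# fit
w=np.array([[685.5,-228.4],[688.4,-178.4],[634.5,-125.5]]);b=np.array([[28,-50],[28,0],[-28,50.]])
def fit(b,w):
    bc=b-b.mean(0);wc=w-w.mean(0)
    a=np.arctan2((bc[:,0]*wc[:,1]-bc[:,1]*wc[:,0]).sum(),(bc*wc).sum())
    R=np.array([[np.cos(a),-np.sin(a)],[np.sin(a),np.cos(a)]]);t=w.mean(0)-R@b.mean(0);return a,R,t,(b@R.T+t-w)
a,R,c,res=fit(b,w);print(a,c,res)
print('well',c+R@[-125,0])
P=np.array([685,-124.])
for n,m in(('yellow',[28,-50]),('blue',[-28,50])):
    d=P-(c+R@m);print(n,'world shift',d,'station',R.T@d)
# top-depth drawer and corners
z=np.load('pics/a_top.npz')
for u,v in[(296.5,155),(296.5,172),(296.5,190),(383.7,197.5),(325,110),(408,110),(320,197),(408,198)]:
    dd=z['d'][int(round(v)),int(round(u))];print(u,v,bydepth('top',u,v,dd).round(1))
z=np.load('pics/a_scene.npz')
for u,v in[(363,213),(350,205),(375,222)]:
    print(bydepth('scene',u,v,z['d'][v,u]).round(1))
# well rim orange corners top
E
```

```text
(array([ 689.15763974, -122.64522715,   89.11868693]), np.float64(0.7359095970575319)) [ 687.94470463 -121.96265805   88.        ] [ 689.74703117 -122.52924566   88.        ]
pintop [ 690.48664935 -124.2767586   173.        ] [ 686.86145818 -118.19133578  173.        ]
-0.05039512924551708 [ 660.14518261 -176.96317786] [[ 0.09094473  0.08983401]
 [-0.29036523  0.02635572]
 [ 0.1994205  -0.11618973]]
well [ 535.30387834 -170.66645276]
yellow world shift [ -0.59094473 104.31016599] station [ -5.84469401 104.14796924]
blue world shift [50.3005795   1.61618973] station [50.15530599  4.14796924]
296.5 155 [680.5  85.6  44.7]
296.5 172 [624.6  85.   52. ]
296.5 190 [569.4  85.   47.2]
383.7 197.5 [ 539.6 -173.9   81.2]
325 110 [825.2  -4.1  51.5]
408 110 [ 824.7 -266.6   50.6]
320 197 [547.   13.5  50.1]
408 198 [ 542.5 -252.9   52.2]
[627.9  81.9  46.4]
[577.4  81.5  49.8]
[1392.8 -816.9  872.6]
```

```bash
python3 - <<'E'
from h import *
for nm,n,u,v,z in [('ybot cap','top',291,107,200),('ybot base','top',294,133,0),('dark','top',490,194,200),('red','top',490,234,200),('tubw','top',438,170,64),('tubr','top',177,251,64),('scr tip','top',130,194,5),('scr hand','top',216,181,10),('brushL','top',352,231,10),('brushR','top',415,234,10)]:
    print(nm,onplane(n,u,v,z).round(0))
print(onplane('top',296.5,149.5,48),onplane('top',296.5,195,48), onplane('top',294.5,172,48),onplane('top',298.5,172,48))
c=np.array([660.1,-177]);th=-.0504;R=np.array([[np.cos(th),-np.sin(th)],[np.sin(th),np.cos(th)]])
F=np.array([621.6,86]); print('front rel board',R.T@(F-c))
# deck edge points z=50
for u,v in[(270+172/3.5,75+96/3.5),(270+158/3.5,75+437/3.5),(270+504/3.5,75+110/3.5),(270+502/3.5,75+448/3.5)]:
    w=onplane('top',u,v,50);print(w.round(1),(R.T@(w[:2]-c)).round(1))
from scipy.spatial.transform import Rotation as Ro
s=bot.state();print(Ro.from_rotvec(s['orientation']).as_matrix().round(4))
E
```

```text
ybot cap [772.  93. 200.]
ybot base [768.  96.   0.]
dark [ 528. -432.  200.]
red [ 423. -423.  200.]
tubw [ 626. -345.   64.]
tubr [387. 432.  64.]
scr tip [566. 613.   5.]
scr hand [606. 342.  10.]
brushL [447. -85.  10.]
brushR [ 437. -280.   10.]
[697.25413766  85.51794333  48.        ] [553.78585447  84.85823301  48.        ] [625.55904313  91.33601634  48.        ] [625.51207863  79.0401454   48.        ]
front rel board [-51.70070126 260.72646105]
[851.3  14.3  50. ] [181.3 200.7]
[538.3  28.2  50. ] [-132.   198.8]
[ 836.8 -286.3   50. ] [ 182.  -100.3]
[ 527.5 -269.2   50. ] [-127.8  -98.8]
[[-9.739e-01  2.269e-01 -7.000e-04]
 [ 2.269e-01  9.739e-01 -1.500e-03]
 [ 4.000e-04 -1.600e-03 -1.000e+00]]
```

Call:
drive_tool(
  rows=[
    {"delta_pos": [-0.05,-0.026,0],"dr": [0,0,-3],"jaw": 0},
    {"delta_pos": [-0.1,-0.052,0],"dr": [0,0,-6],"jaw": 0},
    {"delta_pos": [-0.15,-0.079,0],"dr": [0,0,-10.2],"jaw": 0},
    {"delta_pos": [-0.2,-0.105,0],"dr": [0,0,-10.2],"jaw": 0},
    {"delta_pos": [-0.25,-0.131,0],"dr": [0,0,-10.2],"jaw": 0},
    {"delta_pos": [-0.3,-0.157,0],"dr": [0,0,-10.2],"jaw": 0},
    {"delta_pos": [-0.35,-0.184,0],"dr": [0,0,-10.2],"jaw": 0},
    {"delta_pos": [-0.4,-0.21,0],"dr": [0,0,-10.2],"jaw": 0},
  ],
  grip_force=10,
)

```text
time: 1.1
eef_pos: [473.3, 263.2, 214.2]
orientation: [-0.08, -3.14, -0.0]
contact_force: [-0.1, 1.2, -0.3]
finger_gap: 0.155
```

Call:
drive_tool(
  rows=[
    {"delta_pos": [-0.04,-0.03,0],"dr": [0,0,0],"jaw": 0},
    {"delta_pos": [-0.08,-0.06,0],"dr": [0,0,0],"jaw": 0},
    {"delta_pos": [-0.12,-0.09,0.02],"dr": [0,0,0],"jaw": 0},
    {"delta_pos": [-0.16,-0.12,0.06],"dr": [0,0,0],"jaw": 0},
    {"delta_pos": [-0.16,-0.12,0.11],"dr": [0,0,0],"jaw": 0},
    {"delta_pos": [-0.16,-0.12,0.15],"dr": [0,0,0],"jaw": 0},
    {"delta_pos": [-0.16,-0.12,0.175],"dr": [0,0,0],"jaw": 0},
    {"delta_pos": [-0.16,-0.12,0.185],"dr": [0,0,0],"jaw": 0},
  ],
)

```text
time: 2.1
eef_pos: [624.3, 136.7, 27.1]
orientation: [-0.08, -3.136, 0.0]
contact_force: [-0.3, 0.4, 1.0]
finger_gap: 0.005
```

```bash
python3 - <<'E'
from h import *
grab("b")
print(bot.state())
a=cv2.imread('pics/b_scene.png')[150:300,260:450]; cv2.imwrite('pics/z4.png',cv2.resize(a,None,fx=3.6,fy=3.6,interpolation=cv2.INTER_CUBIC))
E
```

```text
{'time': 2.2, 'q': array([ 2.68884857e-02,  5.18721416e-01,  1.53275905e+00, -1.30867657e-05,
        1.09226402e+00, -1.49308322e+00]), 'joint_velocities': array([ 0.00101886, -0.03004145, -0.02813911,  0.00078921,  0.0111288 ,
       -0.00215275]), 'joint_efforts': array([-1.13520264e-01, -4.71965361e+01, -2.78494191e+01, -1.02484666e-02,
       -3.94280325e-02, -1.08344761e-04]), 'eef_pos': array([625.24766251, 136.75562889,  28.55759959]), 'orientation': array([-7.97624795e-02, -3.13843095e+00,  1.94780426e-04]), 'contact_force': array([0.61585559, 0.22136895, 0.67386963]), 'torque': array([0.0203212 , 0.00971434, 0.03387388]), 'finger_gap': 0.007862218725574882}
```

View pics/z4.png

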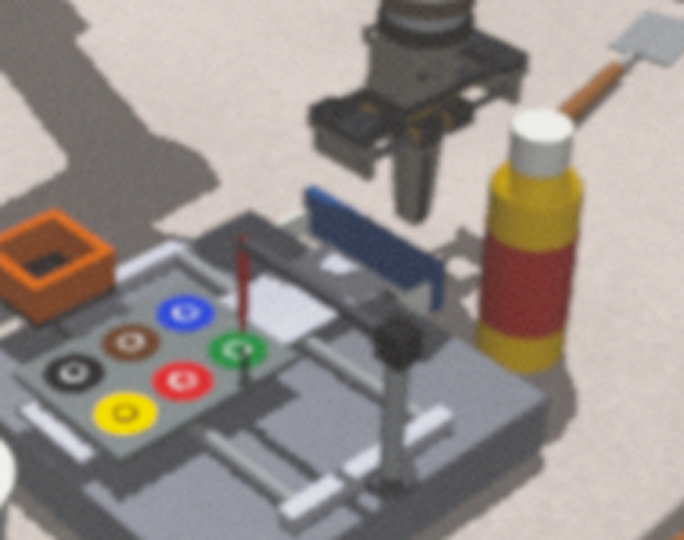

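The closed fingers (tip at about 410,215) stand outside the blue front, clear of the bottle. Next I push towards −y.

Call:
drive_tool(
  rows=[
    {"delta_pos": [0,-0.012,0],"dr": [0,0,0],"jaw": 0},
    {"delta_pos": [0,-0.024,0],"dr": [0,0,0],"jaw": 0},
    {"delta_pos": [0,-0.034,0],"dr": [0,0,0],"jaw": 0},
    {"delta_pos": [0,-0.044,0],"dr": [0,0,0],"jaw": 0},
    {"delta_pos": [0,-0.054,0],"dr": [0,0,0],"jaw": 0},
    {"delta_pos": [0,-0.064,0],"dr": [0,0,0],"jaw": 0},
    {"delta_pos": [0,-0.07,0],"dr": [0,0,0],"jaw": 0},
    {"delta_pos": [0,-0.074,0],"dr": [0,0,0],"jaw": 0},
  ],
)

```text
time: 3.2
eef_pos: [622.3, 62.5, 29.5]
orientation: [0.08, 3.141, 0.0]
contact_force: [1.1, 2.3, 0.9]
finger_gap: 0.005
```

Call:
drive_tool(
  rows=[
    {"delta_pos": [0,-0.003,0],"dr": [0,0,0],"jaw": 0},
    {"delta_pos": [0,-0.006,0],"dr": [0,0,0],"jaw": 0},
    {"delta_pos": [0,-0.009,0],"dr": [0,0,0],"jaw": 0},
  ],
)

```text
time: 3.58
eef_pos: [621.9, 53.9, 29.5]
orientation: [0.079, 3.141, 0.0]
contact_force: [1.1, 2.2, 0.7]
finger_gap: 0.005
```

Pushing with about 2 N, which matches the drawer's friction. I'll continue in small steps.

Call:
drive_tool(
  rows=[
    {"delta_pos": [0,-0.003,0],"dr": [0,0,0],"jaw": 0},
    {"delta_pos": [0,-0.006,0],"dr": [0,0,0],"jaw": 0},
    {"delta_pos": [0,-0.009,0],"dr": [0,0,0],"jaw": 0},
  ],
)

```text
time: 3.95
eef_pos: [621.8, 52.0, 29.7]
orientation: [0.082, 3.139, 0.02]
contact_force: [4.6, 30.5, 1.6]
finger_gap: 0.005
```

Call:
drive_tool(
  rows=[
    {"delta_pos": [0,-0.003,0],"dr": [0,0,0],"jaw": 0},
    {"delta_pos": [0,-0.006,0],"dr": [0,0,0],"jaw": 0},
  ],
)

```text
time: 4.2
eef_pos: [621.8, 51.8, 29.9]
orientation: [0.083, 3.138, 0.034]
contact_force: [7.6, 48.8, 1.9]
finger_gap: 0.006
```

The force climbed to 49 N with no more travel, so the drawer is at its stop. I back off, rise and look.

Call:
drive_tool(
  rows=[
    {"delta_pos": [0,0.015,0],"dr": [0,0,0],"jaw": 0},
    {"delta_pos": [0,0.04,0],"dr": [0,0,0],"jaw": 0},
    {"delta_pos": [0,0.04,-0.05],"dr": [0,0,0],"jaw": 0},
    {"delta_pos": [0,0.04,-0.1],"dr": [0,0,0],"jaw": 0},
    {"delta_pos": [0,0.04,-0.15],"dr": [0,0,0],"jaw": 0},
    {"delta_pos": [0,0.04,-0.2],"dr": [0,0,0],"jaw": 0},
    {"delta_pos": [0.05,0.04,-0.2],"dr": [0,0,0],"jaw": 0},
    {"delta_pos": [0.09,0.04,-0.2],"dr": [0,0,0],"jaw": 0},
  ],
)

```text
time: 5.2
eef_pos: [531.8, 82.6, 229.7]
orientation: [-0.081, -3.14, 0.002]
contact_force: [0.2, -0.4, 0.5]
finger_gap: 0.008
```

```bash
python3 - <<'E'
from h import *
grab("c")
s=bot.state();print(s['time'],s['eef_pos'],s['contact_force'])
a=cv2.imread('pics/c_scene.png')[190:330,215:435]; a=cv2.resize(a,None,fx=2.5,fy=2.5,interpolation=cv2.INTER_CUBIC)
b=cv2.imread('pics/c_top.png')[75:245,270:470]; b=cv2.resize(b,(int(200*350/170),350),interpolation=cv2.INTER_CUBIC)
cv2.imwrite('pics/z5a.png',a);cv2.imwrite('pics/z5b.png',b)
E
python3 meas.py c | grep -v orange
```

```text
5.3 [529.22580291  83.31650621 228.20152845] [0.22646659 0.08221578 0.0555768 ]
scene yellow (139, array([294.22, 264.43]), array([294.23, 264.44]), (286, 259, 17, 12)) [ 684.6 -228.9   78. ]
scene yellow (62, array([405.35, 248.4 ]), array([405.19, 247.85]), (397, 244, 18, 9)) [834.    8.1  78. ]
scene yellow (161, array([408.84, 205.7 ]), array([408.97, 205.69]), (397, 197, 24, 21)) [723.7 164.9  78. ]
scene red (109, array([310.29, 255.44]), array([310.3 , 255.44]), (303, 251, 16, 10)) [ 687.3 -178.7   78. ]
scene red (90, array([235.15, 241.66]), array([235.8 , 241.36]), (220, 234, 30, 16)) [ 513.1 -277.3   78. ]
scene blue (98, array([310.64, 237.  ]), array([310.62, 237.  ]), (303, 233, 16, 9)) [ 634.2 -127.8   78. ]
top yellow (117, array([399.55, 149.74]), array([399.56, 149.74]), (393, 144, 14, 13)) [ 686.3 -227.7   78. ]
top yellow (30, array([286.54, 119.33]), array([289.36, 119.52]), (281, 115, 17, 10)) [784.3 115.   78. ]
top red (94, array([400.06, 232.77]), array([399.45, 232.71]), (386, 230, 30, 6)) [ 435.9 -218.4   78. ]
top red (110, array([383.1 , 148.85]), array([383.1 , 148.86]), (377, 143, 13, 13)) [ 689.3 -178.    78. ]
top blue (130, array([366.18, 166.36]), array([366.18, 166.36]), (360, 160, 14, 14)) [ 635.  -125.3   78. ]
```

View pics/z5a.png

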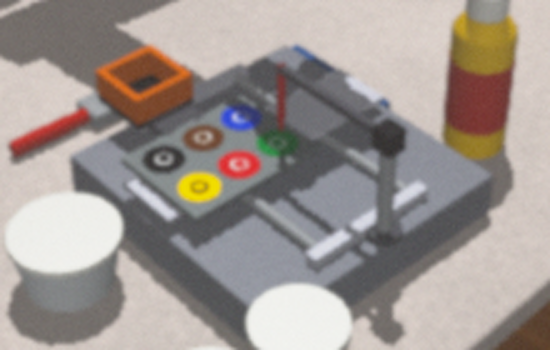

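View pics/z5b.png

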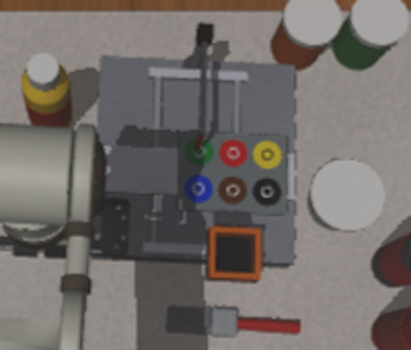

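The drawer front now sits against the base's left side, as expected. Next: refine the well position and go there.

```bash
python3 - <<'E'
from h import *
from meas import mask
p=np.load('pics/a_top.npz')['p'];m=mask(p,'orange');m[:180]=0;m[215:]=0;m[:,:365]=0;m[:,405:]=0
cs=cv2.findContours(m,cv2.RETR_CCOMP,cv2.CHAIN_APPROX_NONE)
for k,h in zip(cs[0],cs[1][0]):
    if cv2.contourArea(k)>40:
        r=cv2.minAreaRect(k);print(h[3],r,onplane('top',*r[0],108).round(1),onplane('top',*r[0],78).round(1))
p=np.load('pics/a_scene.npz')['p']
E
```

```text
-1 ((384.0, 197.5), (25.0, 24.0), 90.0) [ 535.2 -169.8  108. ] [ 540.1 -175.4   78. ]
0 ((384.0, 197.5), (21.0, 20.0), 90.0) [ 535.2 -169.8  108. ] [ 540.1 -175.4   78. ]
```

Call:
drive_tool(
  rows=[
    {"delta_pos": [-0.003,-0.04,0],"dr": [0,0,0],"jaw": 0},
    {"delta_pos": [-0.006,-0.08,0],"dr": [0,0,0],"jaw": 0},
    {"delta_pos": [-0.009,-0.12,0],"dr": [0,0,0],"jaw": 0},
    {"delta_pos": [-0.012,-0.16,0],"dr": [0,0,0],"jaw": 0},
    {"delta_pos": [-0.015,-0.2,0],"dr": [0,0,0],"jaw": 0},
    {"delta_pos": [-0.018,-0.235,0.03],"dr": [0,0,0],"jaw": 0},
    {"delta_pos": [-0.019,-0.254,0.06],"dr": [0,0,0],"jaw": 0},
    {"delta_pos": [-0.019,-0.254,0.09],"dr": [0,0,0],"jaw": 0},
  ],
)

```text
time: 6.3
eef_pos: [539.1, -173.7, 138.2]
orientation: [-0.084, -3.139, 0.001]
contact_force: [-0.7, 0.5, 0.0]
finger_gap: 0.003
```

Call:
drive_tool(
  rows=[
    {"delta_pos": [0.004,0.003,0],"dr": [0,0,0],"jaw": 0},
    {"delta_pos": [0.004,0.003,0.015],"dr": [0,0,0],"jaw": 0},
    {"delta_pos": [0.004,0.003,0.03],"dr": [0,0,0],"jaw": 0},
    {"delta_pos": [0.004,0.003,0.04],"dr": [0,0,0],"jaw": 0},
    {"delta_pos": [0.004,0.003,0.05],"dr": [0,0,0],"jaw": 0},
    {"delta_pos": [0.004,0.003,0.05],"dr": [0,0,0],"jaw": 0},
  ],
)

```text
time: 7.05
eef_pos: [534.9, -167.7, 88.7]
orientation: [-0.08, -3.139, -0.001]
contact_force: [-0.7, 0.0, 0.4]
finger_gap: 0.006
```

```bash
python3 - <<'E'
from h import *
grab("d")
s=bot.state();print(s['time'],s['eef_pos'],s['contact_force'])
a=cv2.imread('pics/d_scene.png')[150:290,215:415]; a=cv2.resize(a,None,fx=3.5,fy=3.5,interpolation=cv2.INTER_CUBIC)
cv2.imwrite('pics/z6a.png',a)
b=cv2.imread('pics/d_top.png')[75:245,270:470]; b=cv2.resize(b,(int(200*350/170),350),interpolation=cv2.INTER_CUBIC)
cv2.imwrite('pics/z6b.png',b)
E
```

```text
7.15 [ 535.69666002 -168.12935571   89.82530257] [-0.16249234 -0.61307558  0.16234334]
```

View pics/z6a.png

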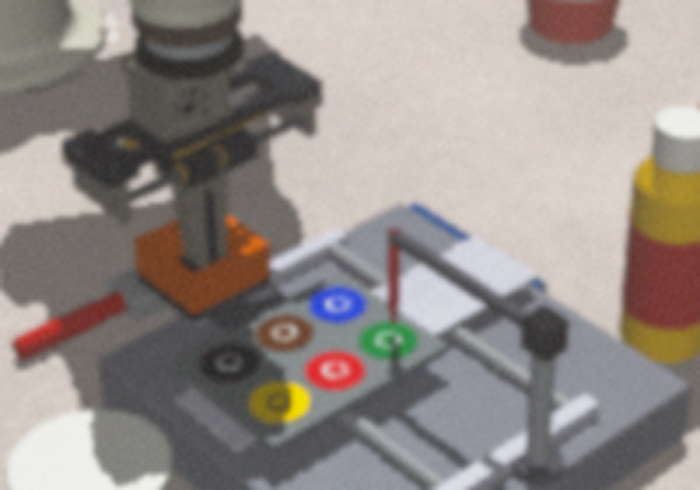

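View pics/z6b.png

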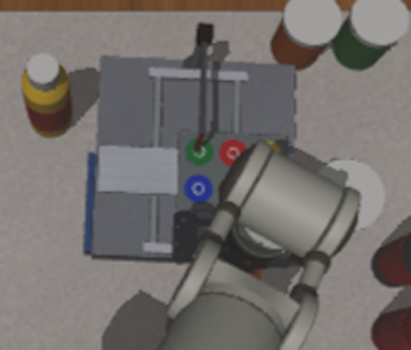

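The drawer front (about 90,200 in the top zoom) is flush with the base, and the fingers are in the well without contact. By both views the yellow ring needs to go about +106 mm along y and −2 mm along x. I push +y, leaving some for correction.

Call:
drive_tool(
  rows=[
    {"delta_pos": [0,0.01,0],"dr": [0,0,0],"jaw": 0},
    {"delta_pos": [0,0.02,0],"dr": [0,0,0],"jaw": 0},
    {"delta_pos": [0,0.035,0],"dr": [0,0,0],"jaw": 0},
    {"delta_pos": [0,0.05,0],"dr": [0,0,0],"jaw": 0},
    {"delta_pos": [0,0.065,0],"dr": [0,0,0],"jaw": 0},
    {"delta_pos": [0,0.08,0],"dr": [0,0,0],"jaw": 0},
    {"delta_pos": [0,0.09,0],"dr": [0,0,0],"jaw": 0},
    {"delta_pos": [0,0.095,0],"dr": [0,0,0],"jaw": 0},
  ],
)

```text
time: 8.15
eef_pos: [540.4, -72.3, 89.6]
orientation: [0.079, 3.141, 0.0]
contact_force: [0.9, -3.0, 2.2]
finger_gap: 0.008
```

```bash
cat >> meas.py <<'E'
def rel(t):
    # station-frame shift needed, per view, from each coloured swatch, using that view's own tip estimate
    th=-.0504;R=np.array([[np.cos(th),-np.sin(th)],[np.sin(th),np.cos(th)]])
    body={'yellow':(28,-50),'red':(28,0),'green':(28,50),'blue':(-28,50)}
    for n,tip in(('scene',(326.95,242.2)),('top',(365.2,147.8))):
        p=np.load(f'pics/{t}_{n}.npz')['p'];P=onplane(n,*tip,88)[:2]
        for c in body:
            for b in blobs(n,p,c,40):
                x,y,w,h=b[3]
                if w>19 or h>16: continue
                W=onplane(n,*b[2],78)[:2]
                cen=W-R@np.array(body[c])
                out=[np.round(R.T@(P-cen)-np.array(body[k]),1) for k in('yellow','blue')]
                print(n,c,b[0],b[2],'need yellow',out[0],'need blue',out[1])
E
cat > look.sh <<'E'
python3 - <<P
from meas import *
grab("$1"); s=bot.state();print(s['time'],s['eef_pos'].round(1),s['contact_force'].round(1)); rel("$1")
a=cv2.imread('pics/$1_scene.png')[190:290,255:395]; cv2.imwrite('pics/$1_z.png',cv2.resize(a,None,fx=5,fy=5,interpolation=cv2.INTER_CUBIC))
P
E
bash look.sh e
```

```text
8.25 [539.8 -72.1  89.1] [-0.1  0.2  1. ]
scene yellow 104 [321.   249.31] need yellow [-1.9 21.5] need blue [ 54.1 -78.5]
scene red 95 [335.74 240.9 ] need yellow [-1.5 21.4] need blue [ 54.5 -78.6]
```

View pics/e_z.png

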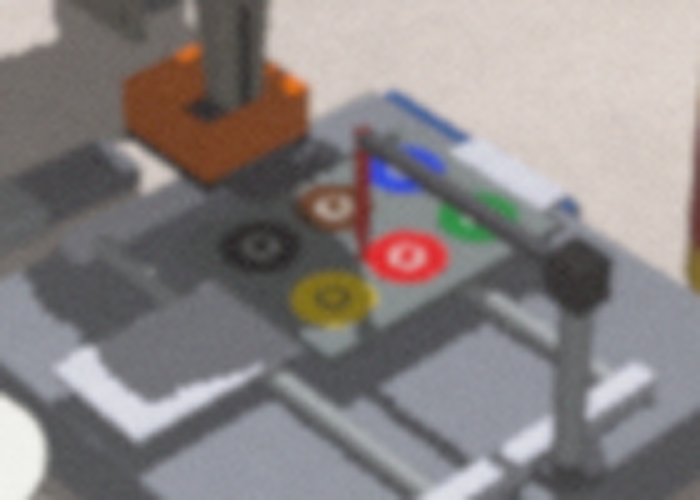

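The board follows. The tip (360,255) stands between red and yellow, with about 21.5 mm to go.

Call:
drive_tool(
  rows=[
    {"delta_pos": [0,0.005,0],"dr": [0,0,0],"jaw": 0},
    {"delta_pos": [0,0.01,0],"dr": [0,0,0],"jaw": 0},
    {"delta_pos": [0,0.015,0],"dr": [0,0,0],"jaw": 0},
    {"delta_pos": [0,0.018,0],"dr": [0,0,0],"jaw": 0},
    {"delta_pos": [0,0.02,0],"dr": [0,0,0],"jaw": 0},
    {"delta_pos": [0,0.02,0],"dr": [0,0,0],"jaw": 0},
  ],
)

```text
time: 9.0
eef_pos: [541.4, -52.7, 89.6]
orientation: [0.08, 3.141, 0.001]
contact_force: [0.1, -1.1, 0.1]
finger_gap: 0.008
```

```bash
bash look.sh f
```

```text
9.1 [541.7 -52.8  89.8] [ 0.3 -0.2  1.4]
scene yellow 42 [406.39 248.31] need yellow [-140.8 -139.4] need blue [ -84.8 -239.4]
scene yellow 102 [327.19 246.12] need yellow [-2.8  1.7] need blue [ 53.2 -98.3]
scene red 92 [341.74 237.94] need yellow [-2.8  1.7] need blue [ 53.2 -98.3]
scene blue 49 [342.09 219.85] need yellow [-1.8 -3.1] need blue [  54.2 -103.1]
```

View pics/f_z.png

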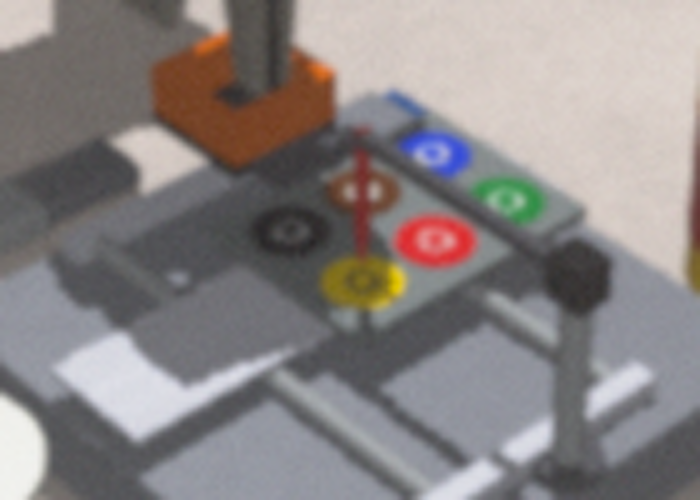

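Call:
drive_tool(
  rows=[
    {"delta_pos": [0,0.0015,0],"dr": [0,0,0],"jaw": 0},
    {"delta_pos": [0,0.0015,0],"dr": [0,0,0],"jaw": 0},
    {"delta_pos": [0,-0.003,0],"dr": [0,0,0],"jaw": 0},
    {"delta_pos": [0.008,-0.003,0],"dr": [0,0,0],"jaw": 0},
    {"delta_pos": [0.014,-0.003,0],"dr": [0,0,0],"jaw": 0},
    {"delta_pos": [0.017,-0.003,0],"dr": [0,0,0],"jaw": 0},
    {"delta_pos": [0.019,-0.003,0],"dr": [0,0,0],"jaw": 0},
    {"delta_pos": [0.019,-0.003,0],"dr": [0,0,0],"jaw": 0},
  ],
)

```text
time: 10.1
eef_pos: [522.3, -55.1, 89.7]
orientation: [0.08, 3.14, 0.0]
contact_force: [1.2, 0.6, -0.8]
finger_gap: 0.004
```

```bash
bash look.sh g; python3 - <<'E'
import cv2
a=cv2.imread('pics/g_scene.png')[225:260,310:350]; cv2.imwrite('pics/g_zz.png',cv2.resize(a,None,fx=15,fy=15,interpolation=cv2.INTER_NEAREST))
E
```

```text
10.2 [522.3 -55.1  89.7] [1.6 0.2 0.2]
scene yellow 41 [406.82 248.62] need yellow [-142.3 -139.3] need blue [ -86.3 -239.3]
scene yellow 107 [326.94 245.78] need yellow [-1.3  1.2] need blue [ 54.7 -98.8]
scene red 91 [341.4  237.23] need yellow [-0.1  0.3] need blue [ 55.9 -99.7]
scene blue 66 [342.23 219.62] need yellow [-1.3 -4.1] need blue [  54.7 -104.1]
top yellow 62 [364.38 148.6 ] need yellow [-0.5 -1.2] need blue [  55.5 -101.2]
top red 109 [348.14 147.77] need yellow [-0.8 -0.4] need blue [  55.2 -100.4]
top green 100 [331.46 147.14] need yellow [-0.4 -0.9] need blue [  55.6 -100.9]
```

View pics/g_zz.png

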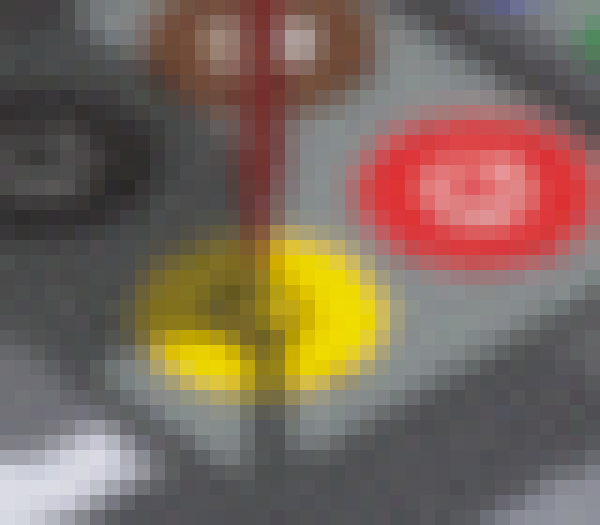

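```bash
python3 - <<'E'
import cv2
a=cv2.imread('pics/g_top.png')[132:165,345:385]; cv2.imwrite('pics/g_tt.png',cv2.resize(a,None,fx=15,fy=15,interpolation=cv2.INTER_NEAREST))
E
```

```text
(no output)
```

View pics/g_tt.png

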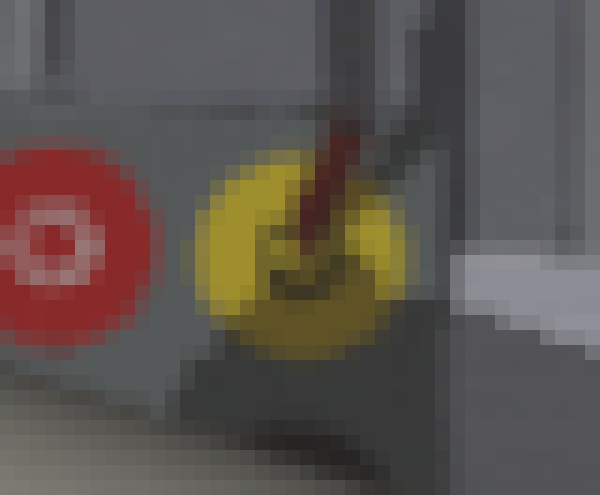

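Both views put the ring within about 1–1.5 mm of the point under the tip. I ease the fingers off the wall and hold still.

Call:
drive_tool(
  rows=[
    {"delta_pos": [-0.005,0,0],"dr": [0,0,0],"jaw": 0},
    {"delta_pos": [-0.005,0,0],"dr": [0,0,0],"jaw": 0},
    {"delta_pos": [-0.005,0,0],"dr": [0,0,0],"jaw": 0},
    {"delta_pos": [-0.005,0,0],"dr": [0,0,0],"jaw": 0},
    {"delta_pos": [-0.005,0,0],"dr": [0,0,0],"jaw": 0},
    {"delta_pos": [-0.005,0,0],"dr": [0,0,0],"jaw": 0},
    {"delta_pos": [-0.005,0,0],"dr": [0,0,0],"jaw": 0},
    {"delta_pos": [-0.005,0,0],"dr": [0,0,0],"jaw": 0},
  ],
)

```text
time: 11.2
eef_pos: [527.2, -55.5, 89.6]
orientation: [-0.08, -3.141, 0.0]
contact_force: [-0.9, -0.3, 0.3]
finger_gap: 0.007
```

Call:
drive_tool(
  rows=[
    {"delta_pos": [0,0,0],"dr": [0,0,0],"jaw": 0},
    {"delta_pos": [0,0,0],"dr": [0,0,0],"jaw": 0},
    {"delta_pos": [0,0,0],"dr": [0,0,0],"jaw": 0},
    {"delta_pos": [0,0,0],"dr": [0,0,0],"jaw": 0},
    {"delta_pos": [0,0,0],"dr": [0,0,0],"jaw": 0},
    {"delta_pos": [0,0,0],"dr": [0,0,0],"jaw": 0},
    {"delta_pos": [0,0,0],"dr": [0,0,0],"jaw": 0},
    {"delta_pos": [0,0,0],"dr": [0,0,0],"jaw": 0},
  ],
)

```text
time: 12.2
eef_pos: [527.2, -55.4, 89.6]
orientation: [-0.08, -3.141, -0.0]
contact_force: [0.4, 0.2, -1.1]
finger_gap: 0.005
```

```bash
bash look.sh i
```

```text
12.3 [527.2 -55.5  89.6] [ 1.1 -0.5 -0.7]
scene yellow 65 [404.64 247.51] need yellow [-135.8 -138.6] need blue [ -79.8 -238.6]
scene yellow 106 [327.04 245.71] need yellow [-1.3  0.9] need blue [ 54.7 -99.1]
scene red 91 [341.4  237.23] need yellow [-0.1  0.3] need blue [ 55.9 -99.7]
scene blue 64 [342.28 219.65] need yellow [-1.4 -4.1] need blue [  54.6 -104.1]
top yellow 56 [364.38 148.67] need yellow [-0.3 -1.2] need blue [  55.7 -101.2]
top red 108 [348.14 147.82] need yellow [-0.6 -0.3] need blue [  55.4 -100.3]
top green 90 [331.23 146.82] need yellow [-1.4 -1.6] need blue [  54.6 -101.6]
```

The reading was held for over 2 s with the drawer home. Next is the blue ring: −100 mm in y, then +55.5 mm in x.

Call:
drive_tool(
  rows=[
    {"delta_pos": [0,-0.012,0],"dr": [0,0,0],"jaw": 0},
    {"delta_pos": [0,-0.022,0],"dr": [0,0,0],"jaw": 0},
    {"delta_pos": [0,-0.037,0],"dr": [0,0,0],"jaw": 0},
    {"delta_pos": [0,-0.055,0],"dr": [0,0,0],"jaw": 0},
    {"delta_pos": [0,-0.073,0],"dr": [0,0,0],"jaw": 0},
    {"delta_pos": [0,-0.09,0],"dr": [0,0,0],"jaw": 0},
    {"delta_pos": [0,-0.102,0],"dr": [0,0,0],"jaw": 0},
    {"delta_pos": [0,-0.108,0],"dr": [0,0,0],"jaw": 0},
  ],
)

```text
time: 13.3
eef_pos: [521.7, -164.3, 89.6]
orientation: [0.081, 3.14, -0.0]
contact_force: [1.5, 2.1, 1.0]
finger_gap: 0.009
```

Call:
drive_tool(
  rows=[
    {"delta_pos": [0,-0.003,0],"dr": [0,0,0],"jaw": 0},
    {"delta_pos": [0,-0.003,0],"dr": [0,0,0],"jaw": 0},
  ],
)

```text
time: 13.55
eef_pos: [521.4, -166.7, 89.6]
orientation: [-0.079, -3.14, 0.001]
contact_force: [-0.1, 0.1, 0.5]
finger_gap: 0.002
```

```bash
bash look.sh j
```

```text
13.65 [ 521.3 -166.4   89.5] [-1.1  0.2 -0.6]
scene yellow 132 [299.66 260.83] need yellow [-0.5 88.9] need blue [ 55.5 -11.1]
scene yellow 45 [406.54 247.71] need yellow [-139.5 -141.5] need blue [ -83.5 -241.5]
scene red 102 [315.28 251.98] need yellow [-0.3 88.9] need blue [ 55.7 -11.1]
scene green 43 [330.35 243.52] need yellow [-0.3 88.8] need blue [ 55.7 -11.2]
scene blue 108 [315.78 233.53] need yellow [-0.3 89.1] need blue [ 55.7 -10.9]
top yellow 57 [392.98 148.35] need yellow [-5.3 85.3] need blue [ 50.7 -14.7]
top red 108 [377.25 149.21] need yellow [-0.4 87.8] need blue [ 55.6 -12.2]
top green 47 [360.59 148.54] need yellow [-0.1 87.4] need blue [ 55.9 -12.6]
top blue 134 [360.23 166.42] need yellow [-0.4 87.7] need blue [ 55.6 -12.3]
```

Call:
drive_tool(
  rows=[
    {"delta_pos": [0,-0.005,0],"dr": [0,0,0],"jaw": 0},
    {"delta_pos": [0,-0.009,0],"dr": [0,0,0],"jaw": 0},
    {"delta_pos": [0,-0.0115,0],"dr": [0,0,0],"jaw": 0},
    {"delta_pos": [0,-0.0115,0],"dr": [0,0,0],"jaw": 0},
    {"delta_pos": [0,0.0,0],"dr": [0,0,0],"jaw": 0},
    {"delta_pos": [-0.012,0.0,0],"dr": [0,0,0],"jaw": 0},
    {"delta_pos": [-0.024,0.0,0],"dr": [0,0,0],"jaw": 0},
  ],
)

```text
time: 14.52
eef_pos: [546.7, -167.6, 89.9]
orientation: [0.079, 3.14, -0.001]
contact_force: [0.7, -0.1, 0.2]
finger_gap: 0.004
```

Call:
drive_tool(
  rows=[
    {"delta_pos": [-0.008,0,0],"dr": [0,0,0],"jaw": 0},
    {"delta_pos": [-0.016,0,0],"dr": [0,0,0],"jaw": 0},
    {"delta_pos": [-0.026,0,0],"dr": [0,0,0],"jaw": 0},
    {"delta_pos": [-0.036,0,0],"dr": [0,0,0],"jaw": 0},
    {"delta_pos": [-0.044,0,0],"dr": [0,0,0],"jaw": 0},
    {"delta_pos": [-0.049,0,0],"dr": [0,0,0],"jaw": 0},
    {"delta_pos": [-0.052,0,0],"dr": [0,0,0],"jaw": 0},
    {"delta_pos": [-0.052,0,0],"dr": [0,0,0],"jaw": 0},
  ],
)

```text
time: 15.52
eef_pos: [598.0, -170.1, 89.6]
orientation: [0.08, 3.139, 0.0]
contact_force: [-0.1, 0.4, -0.4]
finger_gap: 0.006
```

```bash
bash look.sh k
```

```text
15.625 [ 597.9 -170.    89.7] [ 0.2  0.2 -0.1]
scene yellow 140 [308.08 272.49] need yellow [-46.1 100.6] need blue [9.9 0.6]
scene red 120 [324.33 262.87] need yellow [-45.8  99.4] need blue [10.2 -0.6]
scene green 111 [339.24 254.26] need yellow [-46.2 100.8] need blue [9.8 0.8]
scene blue 98 [324.05 243.72] need yellow [-46.3 101.2] need blue [9.7 1.2]
top blue 62 [364.28 151.2 ] need yellow [-48.3  98.7] need blue [ 7.7 -1.3]
```

View pics/k_z.png

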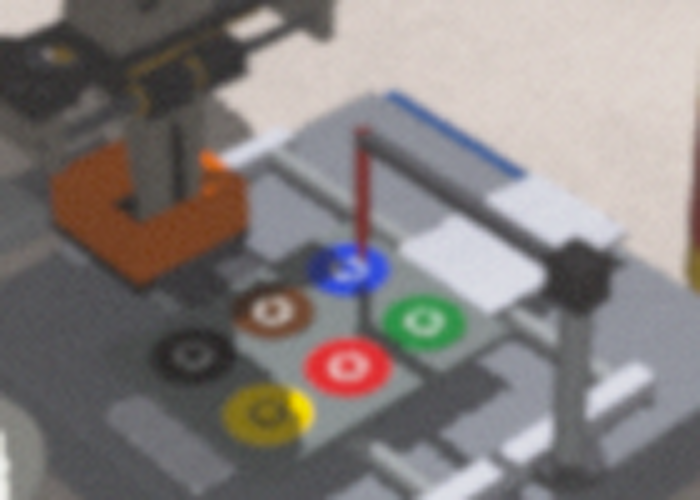

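y is right. The ring (348,268) is still about 9.5 mm short in x.

Call:
drive_tool(
  rows=[
    {"delta_pos": [-0.004,0,0],"dr": [0,0,0],"jaw": 0},
    {"delta_pos": [-0.007,0,0],"dr": [0,0,0],"jaw": 0},
    {"delta_pos": [-0.009,0,0],"dr": [0,0,0],"jaw": 0},
    {"delta_pos": [-0.0095,0,0],"dr": [0,0,0],"jaw": 0},
    {"delta_pos": [-0.0095,0,0],"dr": [0,0,0],"jaw": 0},
    {"delta_pos": [-0.004,0,0],"dr": [0,0,0],"jaw": 0},
    {"delta_pos": [0.006,0,0],"dr": [0,0,0],"jaw": 0},
  ],
)

```text
time: 16.5
eef_pos: [591.3, -170.0, 89.6]
orientation: [0.08, 3.14, -0.001]
contact_force: [-0.4, -0.2, -0.2]
finger_gap: 0.008
```

```bash
bash look.sh l; python3 - <<'E'
import cv2,numpy as np
a=cv2.imread('pics/l_scene.png')[225:260,308:346]; a=cv2.resize(a,None,fx=10,fy=10,interpolation=cv2.INTER_NEAREST)
b=cv2.imread('pics/l_top.png')[132:167,345:385]; b=cv2.resize(b,None,fx=10,fy=10,interpolation=cv2.INTER_NEAREST)
cv2.imwrite('pics/l_zz.png',np.hstack([a,b]))
E
```

```text
16.6 [ 590.4 -169.8   89.4] [ 0.1  0.  -0.5]
scene yellow 146 [310.87 274.4 ] need yellow [-55.6 100.1] need blue [0.4 0.1]
scene red 122 [326.83 264.83] need yellow [-55.2  99.7] need blue [ 0.8 -0.3]
scene green 110 [341.62 255.88] need yellow [-54.6 100.7] need blue [1.4 0.7]
scene blue 118 [326.32 245.36] need yellow [-55.  101.3] need blue [1.  1.3]
top blue 84 [364.29 149.25] need yellow [-54.4  98.6] need blue [ 1.6 -1.4]
```

View pics/l_zz.png

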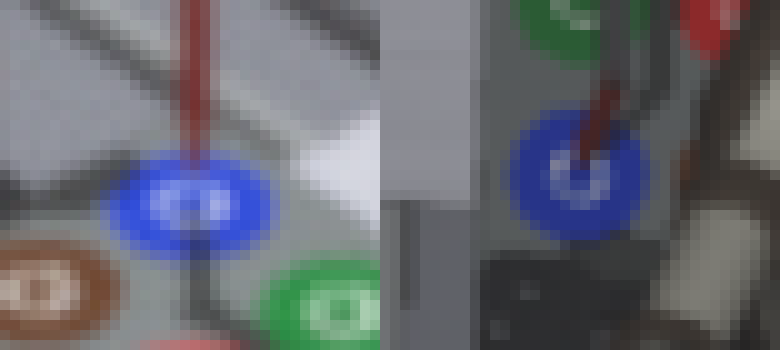

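In both views the tip stands over the blue ring, with about 1–1.5 mm residual. The fingers are mid-well and free, so I lift out straight.

Call:
drive_tool(
  rows=[
    {"delta_pos": [0,0,-0.02],"dr": [0,0,0],"jaw": 0},
    {"delta_pos": [0,0,-0.05],"dr": [0,0,0],"jaw": 0},
    {"delta_pos": [0,0,-0.09],"dr": [0,0,0],"jaw": 0},
    {"delta_pos": [0,0,-0.13],"dr": [0,0,0],"jaw": 0},
    {"delta_pos": [0.05,0,-0.15],"dr": [0,0,0],"jaw": 0},
    {"delta_pos": [0.1,0,-0.15],"dr": [0,0,0],"jaw": 0},
    {"delta_pos": [0.15,0,-0.15],"dr": [0,0,0],"jaw": 0},
    {"delta_pos": [0.15,0,-0.15],"dr": [0,0,0],"jaw": 0},
  ],
)

```text
time: 17.6
eef_pos: [439.7, -161.9, 240.7]
orientation: [0.082, 3.139, -0.001]
contact_force: [0.2, -0.3, -0.1]
finger_gap: 0.006
```

Call:
drive_tool(
  rows=[
    {"delta_pos": [0,0,0],"dr": [0,0,0],"jaw": 0},
    {"delta_pos": [0,0,0],"dr": [0,0,0],"jaw": 0},
    {"delta_pos": [0,0,0],"dr": [0,0,0],"jaw": 0},
  ],
)

```text
time: 17.98
eef_pos: [442.4, -162.4, 239.8]
orientation: [0.079, 3.14, -0.0]
contact_force: [0.2, -0.1, -0.3]
finger_gap: 0.002
```

```bash
bash look.sh m; python3 - <<'E'
import cv2,numpy as np
b=cv2.imread('pics/m_top.png')[70:260,120:520]; cv2.imwrite('pics/m_zz.png',cv2.resize(b,None,fx=2,fy=2,interpolation=cv2.INTER_CUBIC))
E
```

```text
18.075 [ 442.1 -162.3  239.6] [0.5 0.3 0.4]
scene yellow 148 [310.59 274.41] need yellow [-55.1 100.6] need blue [0.9 0.6]
scene red 121 [326.86 264.82] need yellow [-55.2  99.6] need blue [ 0.8 -0.4]
scene green 110 [341.71 255.77] need yellow [-54.4 100.2] need blue [1.6 0.2]
scene blue 113 [326.52 245.3 ] need yellow [-55.2 100.7] need blue [0.8 0.7]
top yellow 116 [397.61 132.9 ] need yellow [-54.9  98.9] need blue [ 1.1 -1.1]
top red 109 [381.2  132.19] need yellow [-54.8  98.9] need blue [ 1.2 -1.1]
top blue 86 [364.3  149.27] need yellow [-54.4  98.6] need blue [ 1.6 -1.4]
```

View pics/m_zz.png

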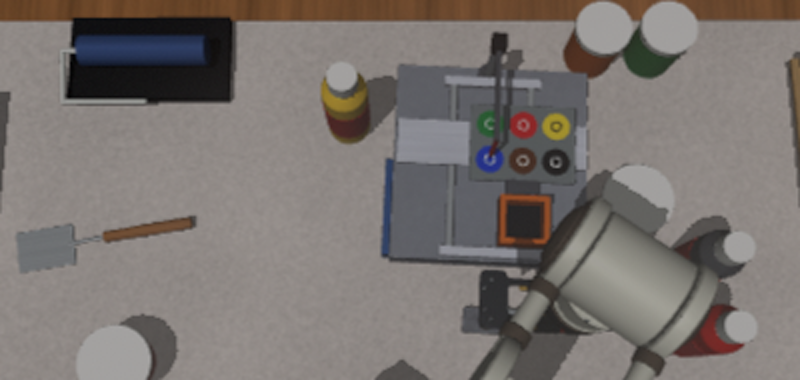

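View pics/m_z.png

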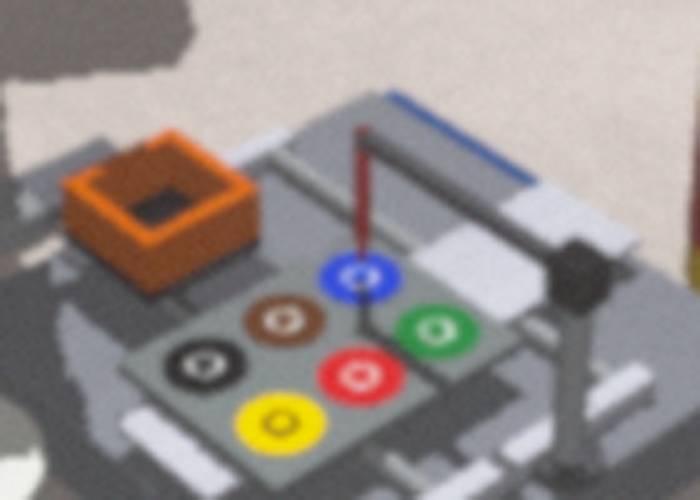

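Everything is as wanted. In the top zoom the tip is on the blue ring (490,158), the drawer is flush (388,208), the bystanders are in place and the arm is clear.

```bash
python3 -c "
from cell import bot
print(bot.finish_job())"
```

```text
the job is handed in; nothing more can be done
None
```

The job is handed in, at about 18 s of the 59 s allowed, with every step done in order. It reported no verdict.

- **Drawer:** I pushed it in with closed fingers until it hit its stop. The force rose to 49 N at the fingertips with no more travel, and later pictures show the front flush against the base.
- **Yellow:** I slid the board by its finger well until the yellow ring was under the tip. It stood still there for about 2 s, with the ring about 1–1.5 mm off in both views. Swatches partly hidden by the pointer arm or the robot gave readings up to 4 mm off; I put those down to the hiding and ignored them.
- **Blue:** I then slid the board on to the blue ring and lifted the fingers straight out. The last check, with the arm clear, showed the ring about 1–2 mm from the tip. The two views differ by about 2 mm in y, which is within the calibration error.
- **Surroundings:** The force reading was near zero at the end. I never touched the pointer, and the bottles, tubs and scraper looked unmoved in the last top view. The brush was mostly hidden by the arm there; the fingers only passed well above it.

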